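# Pack the connector kit on the electronics desk

### The arm

A 6-joint arm with a two-finger parallel gripper is mounted at the origin on the work surface. World frame = base frame: x ahead of the robot, y to its left, z up, the work surface at z = 0. Lengths are in m, angles in rad, forces in N, time in s.
With the tool pointing down it reaches from about 0.375 to 0.9 m from the base axis. Payload 3.1 kg.
Tool frame: the origin (TCP) lies on the centre line of the jaws, within the pads' length; the fingertips stand 22 mm ahead of it and the grasp point (between the pads) lies 3 mm ahead of it; z points along the fingers, y is the line along which they close (so a half turn about z gives the same grasp; the last joint's range is limited). The gripper opens to 85 mm and grips with 20 to 120 N. Pads are 22 mm wide; open, the fingers measure 114 mm over their backs; the gripper's body (76 mm by 85 mm) begins 54 mm behind the grasp point. The pads swing forward as they close: fully open they stand 13 mm farther back than shut.
Start: joints at [1.093, 0.527, 1.433, -0, 1.181, -0.178], TCP at [0.185, 0.597, 0.253] pointing down, gripper open.
Joint ranges: [-3.08, 3.08], [-0.75, 2.2], [0.22, 2.44], [-1.43, 4.57], [0, 2.65], [-2.85, 2.85]. Speed limits (rad/s): [2.79, 2.79, 3.14, 3.14, 3.14, 3.14].

### API

Orientations are given as a unit quaternion [x, y, z, w].
In Python, from station import sense, eyes, job gives the robot as it stands.
- The arm moves only by the tool hand_motion, called after "Request:" by a JSON object that holds its "method" and its "body". Schema: {"type":"object","properties":{"motion":{"type":"array","items":{"type":"array","items":{"type":"number"},"minItems":5,"maxItems":5},"minItems":1,"maxItems":20},"grip_force":{"type":"number"},"only":{"type":"string"},"quiet":{"type":"boolean"},"lines":{"type":"string"}},"required":["motion"],"additionalProperties":false}. motion is a list of rows, 1 to 20 of them, each of 5 numbers: dx, dy, dz in fractions of the full range, 1 being 0.75 m, then a turn about the tool's z in a scale on which 1.0 is pi rad, then the opening from 0.0 (shut) to 1.0 (fully open); each row is the pose to reach, as a shift and turn from the pose commanded when the call began, along the tool's axes at that moment; what a row does not reach only later rows make up. A row lasts 1/10 s, in which the tool goes at most 0.05 m and 0.15 rad, less where a joint would pass 70% of its speed; a pose out of reach is approached as far as the arm can. The fingers move at their own pace and stop on an object; grip_force is the grip in N (left out, the last holds). Time passes only in rows, so rows that do not move let the fingers close. The tool returns the time, the measured TCP pose, the force, the opening and the grip force at its end. only (a regular expression) keeps the lines of the reply that match it, lines (a string "A,B") keeps lines A to B, and quiet returns only ok. No shift or turn number may pass 1 either way. Input that does not fit is refused with a message, and nothing moves.
- sense(): the state, without advancing time (a new reading comes with each control period).
- eyes.snapshot(name): name is "scene" or "top"; returns a dict with "pixels" (480x640x3 uint8, red, green, blue), "range_z" (480x640 float32, m along the optical axis (not along the pixel's ray), 0 where there is no reading), "fov_y" (degrees; the focal length in pixels is half the picture's height over the tangent of half this angle, whatever the lens; pixels are square), "cx", "cy" (the principal point, pixels), "k1" (the pictures are not rectified: a ray, as slopes to the right and down, at radius r is drawn at 1 + k1 r^2 times it, then the intrinsics apply), "R" (3x3) and "t" (3): a world point X has camera coordinates R X + t. Camera axes: x right, y down, z forward; pixel columns grow to the right and rows downward; lengths in m; the calibration is good to about 2 mm. A picture is of the moment at which its call begins.
- job.sign_off(): hands the job in; it is judged then, once.
The state is a dict: "t": time; "q": joint angles; "qd": joint speeds; "tau": joint torques, N m; "tcp_pos": TCP position; "tool_rot": TCP orientation; "force": force on the tool from outside, world axes, zero at the start; "ft_torque": the same for the moment, N m; "finger_gap": opening from 0.0 (shut) to 1.0 (fully open); "gripper_force": force on a finger pad.
Only numpy, scipy, OpenCV 4.12 (cv2) and the standard library are available. Lean on these libraries where they do the work, as an engineer would, in place of code of your own. Each camera call takes 0.05 s, during which the arm holds its last target. There are 200 camera calls.

### The job

Pack the connector kit into the grey caddy: the narrower D-nosed plug into the broad oblong tray, the relay into the square tray, the long plug with the ribbed boot into the narrow tray and the round plug without a flange into the round tray. Each must rest flat on its tray's floor, fully inside the rim and the same way up as it lies now; either end may point either way. Leave the wider D-nosed plug and the square-flanged socket where they are.

Things in the scene. Friction and masses are not known exactly. Their poses are not given: they have to be found in the camera images.
- dsub: Flat computer-style plug with a D-shaped metal nose, the narrower of the two: 56 long (x), 40 wide (y), 20 high. Origin: centre of its underside; x points out of the metal nose. Between x = -22 and 18 the hood is a straight block 40 wide, so it can be gripped across y over its origin. About 60 g.
- relay: Small plug-in relay lying on its side: black block 28 wide (y), 28 high, with brass blades at the +x end; 40 long over all. Origin: centre of its underside (of the 40 x 28 footprint). Straight sides from x = -20 to 9: grip across y over the origin. About 35 g.
- boot_plug: Long two-way plug with a ribbed rubber boot at its +x end: housing 24 wide (y; its front collar, x = -29.5 to -26.5, looks 26 wide), 26 high; 64 long over all. Origin: centre of its underside (of the 64 mm length); housing from x = -32 to 8, round boot from 8 to 32 (21 diameter, tapering). Grip across y over the origin. About 35 g.
- round_plug: Round plug standing upright: ribbed ring 36 diameter and 24 high, then a dark steel neck 24 diameter up to 36. No flange. Origin: centre of its underside, z up. Grip across the ring. About 60 g.
- dsub_wide: Look-alike, to be left: like the narrower D-nosed plug but 64 wide (y); 56 long, 20 high. Origin: centre of its underside.
- flange_socket: Look-alike, to be left: round barrel 36 diameter with the same steel neck, 36 high, on a square flange 44 x 44 and 5 thick. Origin: centre of its underside.
- tray_broad: White shallow open tray, broad oblong: inside 80 (x) by 64 (y). Origin: centre of its underside, 4 above the desk; floor 3 and rim 9 above the origin, walls 3 thick; fixed. The four trays stand two by two, in any arrangement, in a low fixed grey caddy (224 x 180, its rim 12 above the desk), all turned by the same angle; centres 104 apart along x, 84 along y.
- tray_square: White shallow tray, square: inside 56 by 56. Origin, heights and walls as tray_broad.
- tray_narrow: White shallow tray, long and narrow: inside 90 (x) by 44 (y). Origin, heights and walls as tray_broad.
- tray_round: White shallow tray, round: inside diameter 56. Origin, heights and walls as tray_broad.

How it is judged:
At the end, for the whole second after the job is handed in: Each of the four parts lies in its own tray: centre within 20 mm of the tray's centre, flat on the floor (underside less than 2.5 mm above it), tilted less than 0.07 rad, at rest and released; the two look-alikes are within 15 mm of where they started (horizontal distance between dsub and tray_broad below 0.02 m and z of dsub in the frame of tray_broad below 0.0055 m and angle between each of dsub, relay, boot_plug, round_plug's own z axis and vertical below 0.07 rad and linear speed of each of dsub, relay, boot_plug, round_plug below 0.02 m/s and angular speed of each of dsub, relay, boot_plug, round_plug below 0.2 rad/s and horizontal distance between relay and tray_square below 0.02 m and z of relay in the frame of tray_square below 0.0055 m and horizontal distance between boot_plug and tray_narrow below 0.02 m and z of boot_plug in the frame of tray_narrow below 0.0055 m and horizontal distance between round_plug and tray_round below 0.02 m and z of round_plug in the frame of tray_round below 0.0055 m and distance of each of dsub_wide, flange_socket from where it was at the start of the episode below 0.015 m); the robot touches nothing.
It fails at once if a look-alike is moved by more than 15 mm (distance of any of dsub_wide, flange_socket from where it was at the start of the episode above 0.015 m).
It also fails if it takes over 99 s, if anything falls off the work surface, if the arm or the gripper's body presses on something with over 40 N, if the wrist force passes 120 N, or if a joint passes its speed limit or range.

## Working session

There is one attempt and no reset: what is moved stays moved. The work goes in short steps, Python scripts to look and compute and a tool call to move; the robot and the scene stay as the last step left them, time stands still between calls to the robot, and variables do not carry over. Pictures are saved under pics/ and viewed, at most 14 in all, crops included, and the job is handed in when it is done.

```bash
ls; mkdir -p pics
```

Run:
```python
from station import sense, eyes
import cv2,pickle
d={}
for n in("top","scene"):
    s=eyes.snapshot(n);d[n]=s
    cv2.imwrite(f"pics/{n}0.png",s["pixels"][:,:,::-1])
    print(n,s["fov_y"],s["cx"],s["cy"],s["k1"],s["R"],s["t"])
pickle.dump(d,open("s0.pkl","wb"))
print(sense())
```

```text
pics
top 42.343063996171296 317.3908383311116 242.5561009930096 -0.17553543752103812 [[ 0.17228001 -0.98502203  0.00715539]
 [-0.96303449 -0.1699526  -0.20899924]
 [ 0.20708494  0.0291155  -0.97788962]] [-0.09997356  0.55111308  0.95488668]
scene 45.08785900393756 322.5872543221835 237.26236445903044 0.018839447877609824 [[ 0.44045515  0.89766341  0.01413024]
 [ 0.64663372 -0.3062859  -0.69860846]
 [-0.62278735  0.31684278 -0.71536464]] [-0.23799443 -0.31390471  1.33350751]
{'t': 0.1, 'q': array([ 1.09249167e+00,  5.28374149e-01,  1.43377846e+00,  4.14064592e-05,
        1.18138031e+00, -1.78507191e-01]), 'qd': array([-0.0017473 , -0.00085629, -0.0025509 ,  0.00117487, -0.00114065,
       -0.00090247]), 'tau': array([ 7.37139653e-04, -4.43307638e+01, -1.78588146e+01, -2.16044768e-04,
        3.82512604e-03, -3.26607494e-05]), 'tcp_pos': array([0.18426667, 0.59659616, 0.25242948]), 'tool_rot': array([ 1.49345721e-01,  9.88784564e-01, -9.12106940e-04, -3.31022156e-04]), 'force': array([0.05683473, 0.3987237 , 0.02512248]), 'ft_torque': array([-0.06467081, -0.00300385, -0.00622708]), 'gripper_force': 0.0, 'finger_gap': 0.9999922226537891}
```

View pics/top0.png

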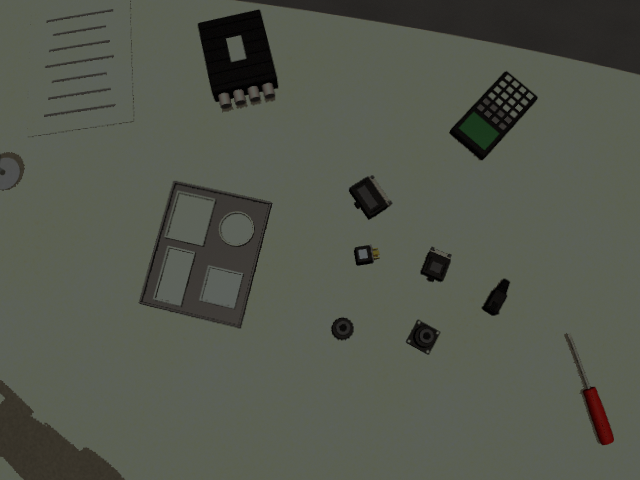

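View pics/scene0.png

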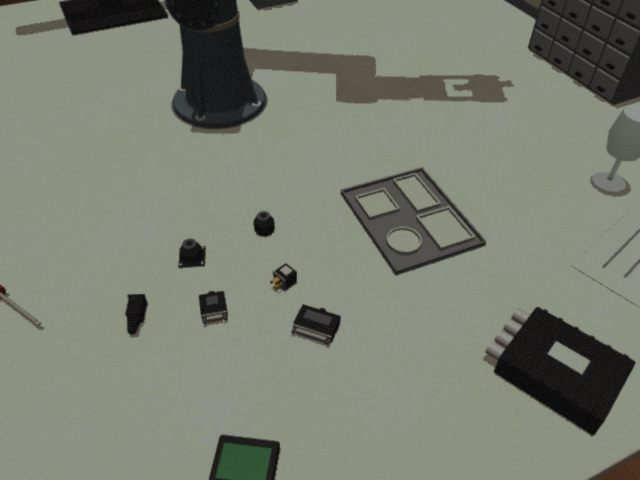

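The top view shows the caddy with its broad tray at (190,218), round at (237,229), narrow at (175,276) and square at (221,287). The parts are dsub (436,265), relay (366,255), boot_plug (497,297) and round_plug (343,328). The look-alikes are dsub_wide (370,197) and flange_socket (424,337). The scene view agrees with this.

Create h.py:
```python
import numpy as np,cv2
from station import sense, eyes
def K(s):
    f=240/np.tan(np.radians(s["fov_y"]/2)); return np.array([[f,0,s["cx"]],[0,f,s["cy"]],[0,0,1.]])
def slopes(s,uv):
    uv=np.asarray(uv,float).reshape(-1,1,2)
    return cv2.undistortPointsIter(uv,K(s),np.array([s["k1"],0,0,0,0.]),None,None,(3,100,1e-10))[:,0]
def cast(s,uv,z):  # rays onto plane z
    a=slopes(s,uv); d=np.c_[a,np.ones(len(a))]@s["R"]; o=-s["R"].T@s["t"]
    return o+d*((z-o[2])/d[:,2])[:,None]
def cloud(s):
    v,u=np.mgrid[:480,:640]; uv=np.c_[u.ravel(),v.ravel()]
    a=slopes(s,uv); Z=s["range_z"].ravel()
    return ((np.c_[a*Z[:,None],Z]-s["t"])@s["R"]).reshape(480,640,3)
def proj(s,X):
    return cv2.projectPoints(np.asarray(X,float).reshape(-1,3),cv2.Rodrigues(s["R"])[0],s["t"],K(s),np.array([s["k1"],0,0,0,0.]))[0][:,0]
```

Create m.py:
```python
from h import *
import pickle
d=pickle.load(open("s0.pkl","rb"));T,S=d["top"],d["scene"]
px=dict(dsub=(436,265),relay=(366,255),boot=(497,297),round=(343,328),wide=(370,197),flange=(424,337))
H=dict(dsub=.02,relay=.028,boot=.026,round=.036,wide=.02,flange=.036)
for n,uv in px.items():
    c=cast(T,[uv],.02)[0]
    for nm,s in d.items():
        P=cloud(s); z=P[...,2]; ok=(s["range_z"]>0)&(np.hypot(P[...,0]-c[0],P[...,1]-c[1])<.05)
        m=ok&(z>.006)
        zt=np.percentile(z[m],95); fl=np.median(z[ok&(z<.005)])
        t=m&(z>zt-.004); a=P[t][:,:2].astype(np.float32); b=P[m][:,:2].astype(np.float32)
        r=cv2.minAreaRect(a*1000); r2=cv2.minAreaRect(b*1000)
        print(n,nm,"desk %.1f top %.1f"%(fl*1e3,zt*1e3),m.sum(),"toprect",np.round(np.r_[r[0],r[1],r[2]],1),"all",np.round(np.r_[r2[0],r2[1],r2[2]],1))
tp=dict(broad=(190,218),round=(237,229),narrow=(175,276),square=(221,287))
for nm,s in d.items():
    g=s["pixels"].max(2)
    for n,uv in tp.items():
        c=cast(T,[uv],.007)[0]; p=proj(s,[c])[0]
        w=((s["pixels"].min(2)>np.percentile(g,40)*.75)).astype(np.uint8)
        # interior = bright region containing seed, bounded by dark caddy
        k,lab,st,cen=cv2.connectedComponentsWithStats(w,connectivity=4)
        m=lab==lab[int(p[1]),int(p[0])]
        P=cloud(s); 
        near=np.hypot(P[...,0]-c[0],P[...,1]-c[1])<.02
        fz=np.median(P[...,2][near])
        cs=max(cv2.findContours(m.astype(np.uint8),0,2)[0],key=cv2.contourArea)[:,0]
        X=cast(s,cs,.013)[:,:2].astype(np.float32)*1000
        r=cv2.minAreaRect(X)
        print(n,nm,m.sum(),"floor %.1f"%(fz*1e3),"rect@rim",np.round(np.r_[r[0],r[1],r[2]],1))
```

```bash
python3 m.py
```

```text
dsub top desk 0.1 top 23.1 717 toprect [ 566.2 -207.7   40.1   45.7   75.5] all [ 570.5 -204.1   61.5   59.6   60.7]
dsub scene desk -0.9 top 21.1 752 toprect [ 566.8 -205.    39.7   43.5   77.2] all [ 566.5 -204.9   39.8   57.3   76.6]
relay top desk -0.1 top 30.8 379 toprect [561.7 -82.8  27.6  28.9  19.2] all [562.  -86.   43.4  75.3  69.1]
relay scene desk -0.9 top 28.8 448 toprect [563.4 -80.7  28.7  29.6  19.1] all [565.2 -85.2  30.1  40.7  16.3]
boot top desk 0.3 top 29.2 538 toprect [ 528.4 -319.7   25.2   59.1   67. ] all [ 527.5 -319.3   52.7   66.    30.7]
boot scene desk -0.8 top 27.0 632 toprect [ 522.8 -314.9   25.8   43.    65.6] all [ 533.  -318.8   26.3   65.3   67.6]
round top desk -0.0 top 38.0 394 toprect [432.1 -67.7  21.8  23.2  54.5] all [440.6 -75.1  36.8  58.5  46.6]
round scene desk -0.8 top 36.5 385 toprect [433.7 -65.1  21.3  24.   30. ] all [436.5 -67.   36.9  33.7  57.3]
wide top desk 0.1 top 23.1 1059 toprect [665.3 -75.5  64.2  42.   44. ] all [665.7 -76.2  65.9  57.2  42. ]
wide scene desk -0.9 top 21.1 1288 toprect [667.5 -73.9  64.5  47.1  41.9] all [665.9 -72.5  64.9  58.1  42.6]
flange top desk 0.4 top 37.9 494 toprect [ 442.4 -204.3   22.1   22.5   51.8] all [ 448.2 -206.2   51.6   62.2   58.5]
flange scene desk -0.7 top 36.4 425 toprect [ 444.3 -202.6   22.1   23.1   37.2] all [ 447.1 -204.5   38.3   39.    77.6]
broad top 1614 floor 6.4 rect@rim [572.8 225.2  68.7  80.3  87.2]
round top 797 floor 6.6 rect@rim [568.5 138.7  55.   55.5  11.2]
narrow top 1394 floor 6.4 rect@rim [471.4 230.2  49.1  95.4  86.8]
square top 1226 floor 6.9 rect@rim [466.9 146.5  61.6  61.8  86.9]
broad scene 1010 floor 6.0 rect@rim [578.6 223.2  60.6  76.2  87.3]
round scene 525 floor 6.1 rect@rim [574.2 142.8  51.8  55.2   6.8]
narrow scene 632 floor 6.3 rect@rim [475.6 228.5  41.1  84.6  87.6]
square scene 538 floor 6.0 rect@rim [471.3 145.6  55.2  51.5  87.4]
```

Measured heights match the text: dsub 20, relay 28, boot 26, round 36, tray floors about 7 mm. The tray grid fits 104 x 84 at yaw -2.8°. Next is a helper that converts targets to tool-axis shifts.

Create go.py:
```python
import sys,numpy as np
from scipy.spatial.transform import Rotation as R
from station import sense
G=dict(dsub=(567.2,-206,28,76.6),relay=(563.5,-84.5,32,19.1),boot=(529,-318.5,30,67.3),round=(432.9,-66.4,30,72.8),
 broad=(576.4,224.5,36,87.2),square=(468.4,145.7,40,-2.8),narrow=(472.5,229.6,38,87.2),tround=(572.3,140.6,38,72.8))
def go(x,y,z,yaw):
    s=sense();M=R.from_quat(s["tool_rot"]).as_matrix()
    d=M.T@(np.array([x,y,z])/1e3-s["tcp_pos"]); cur=np.degrees(np.arctan2(M[1,1],M[0,1]))
    t=(cur-yaw+90)%180-90
    print("t %.1f shift %s turn %.3f | tcp %s yaw %.1f q6 %.2f gap %.3f"%(s["t"],np.round(d,4),np.radians(t),np.round(s["tcp_pos"],4),cur,s["q"][5],s["finger_gap"]))
n=sys.argv[1]; g=G[n]; a=[float(v) for v in sys.argv[2:]] # hover height, dx, dy
z=a[0] if a else g[2]; off=a[1:3] if len(a)>2 else (0,0)
go(g[0]+off[0],g[1]+off[1],z,g[3])
```

```bash
python3 go.py dsub 130
```

```text
t 0.1 shift [-0.6029 -0.6535  0.1234] turn -0.066 | tcp [0.1843 0.5966 0.2524] yaw 72.8 q6 -0.18 gap 1.000
```

The rows are not in the units I measure in: shifts go in shares of 0.75 m and turns go in shares of pi rad. I convert before sending: -0.6535 m / 0.75 = -0.8713, -0.603 m / 0.75 = -0.804, -0.066 rad / 3.1416 = -0.021.

Request:
{"method": "hand_motion", "body": {"motion": [[-0.24, -0.2613, 0.0493, -0.0064, 0.75], [-0.24, -0.2613, 0.0493, -0.0064, 0.75], [-0.24, -0.2613, 0.0493, -0.0064, 0.75], [-0.24, -0.2613, 0.0493, -0.0064, 0.75], [-0.804, -0.8713, 0.1645, -0.021, 0.75], [-0.804, -0.8713, 0.1645, -0.021, 0.75], [-0.804, -0.8713, 0.1645, -0.021, 0.75], [-0.804, -0.8713, 0.1645, -0.021, 0.75], [-0.804, -0.8713, 0.1645, -0.021, 0.75], [-0.804, -0.8713, 0.1645, -0.021, 0.75], [-0.804, -0.8713, 0.1645, -0.021, 0.75], [-0.804, -0.8713, 0.1645, -0.021, 0.75], [-0.804, -0.8713, 0.1645, -0.021, 0.75], [-0.804, -0.8713, 0.1645, -0.021, 0.75], [-0.804, -0.8713, 0.1645, -0.021, 0.75], [-0.804, -0.8713, 0.1645, -0.021, 0.75], [-0.804, -0.8713, 0.1645, -0.021, 0.75], [-0.804, -0.8713, 0.1645, -0.021, 0.75], [-0.804, -0.8713, 0.1645, -0.021, 0.75], [-0.804, -0.8713, 0.1645, -0.021, 0.75]], "grip_force": 40}}

```text
t: 2.1
tcp_pos: [0.5672, -0.2062, 0.129]
tool_rot: [0.118, 0.993, 0.0, -0.001]
force: [-0.4, -0.7, 0.1]
finger_gap: 0.752
gripper_force: 0.0
```

```bash
python3 go.py dsub
```

```text
t 2.1 shift [-1.00e-04  1.00e-04  1.01e-01] turn -0.002 | tcp [ 0.5672 -0.2062  0.129 ] yaw 76.5 q6 -1.87 gap 0.752
```

In the tool's units: 0.101 m / 0.75 = 0.1347, 0.09 m / 0.75 = 0.12.

Request:
{"method": "hand_motion", "body": {"motion": [[0, 0, 0.0533, 0, 0.75], [0, 0, 0.0933, 0, 0.75], [0, 0, 0.12, 0, 0.75], [0, 0, 0.1347, 0, 0.75], [0, 0, 0.1347, 0, 0.75], [0, 0, 0.1347, 0, 0.75], [0, 0, 0.1347, 0, 0.3], [0, 0, 0.1347, 0, 0.3], [0, 0, 0.1347, 0, 0.3], [0, 0, 0.1347, 0, 0.3], [0, 0, 0.1347, 0, 0.3], [0, 0, 0.1347, 0, 0.3], [0, 0, 0.1347, 0, 0.3], [0, 0, 0.1347, 0, 0.3]], "grip_force": 40}}

```text
t: 3.5
tcp_pos: [0.5686, -0.2057, 0.0305]
tool_rot: [0.117, 0.993, -0.0, 0.001]
force: [-0.3, 1.3, 6.6]
finger_gap: 0.456
gripper_force: 41.8
```

Run:
```python
from station import eyes
import cv2
s=eyes.snapshot("scene");i=s["pixels"][150:390,90:410,::-1]
cv2.imwrite("pics/g1.png",cv2.resize(i,None,fx=2.4,fy=2.4))
```

```text
(no output)
```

View pics/g1.png

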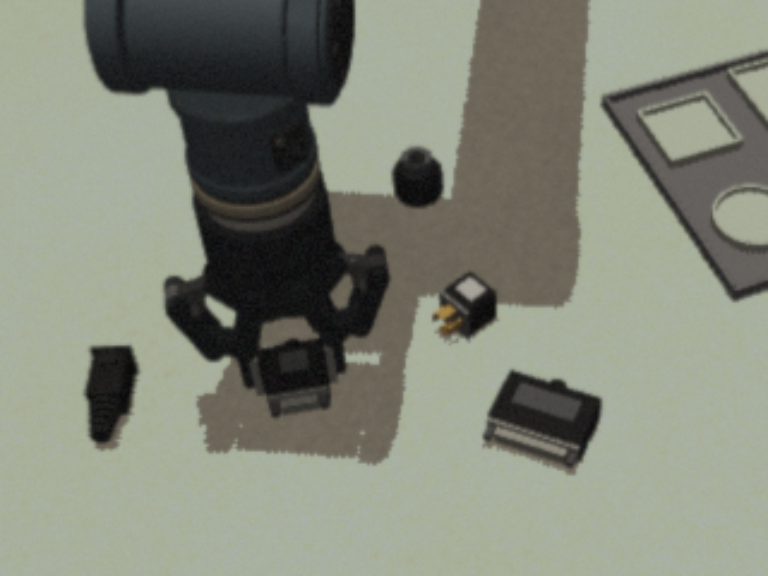

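The dsub is held at (295,370), with gap 0.456 (about 39 mm). I'll lift it and check how the tips sit against its underside.

In the tool's units: -0.12 m / 0.75 = -0.16, -0.09 m / 0.75 = -0.12.

Request:
{"method": "hand_motion", "body": {"motion": [[0, 0, -0.0267, 0, 0.3], [0, 0, -0.0667, 0, 0.3], [0, 0, -0.12, 0, 0.3], [0, 0, -0.16, 0, 0.3], [0, 0, -0.16, 0, 0.3], [0, 0, -0.16, 0, 0.3]], "grip_force": 40}}

```text
t: 4.15
tcp_pos: [0.5677, -0.2054, 0.1497]
tool_rot: [0.117, 0.993, -0.0, 0.001]
force: [0.2, 0.1, -0.7]
finger_gap: 0.452
gripper_force: 41.1
```

```bash
python3 go.py broad 140;python3 - <<'E'
from station import eyes
import cv2
s=eyes.snapshot("scene");i=s["pixels"][180:340,120:330,::-1]
cv2.imwrite("pics/g2.png",cv2.resize(i,None,fx=3.6,fy=3.6))
E
```

```text
t 4.2 shift [0.0912 0.4203 0.0094] turn -0.185 | tcp [ 0.5677 -0.2054  0.1497] yaw 76.6 q6 -1.87 gap 0.452
```

View pics/g2.png

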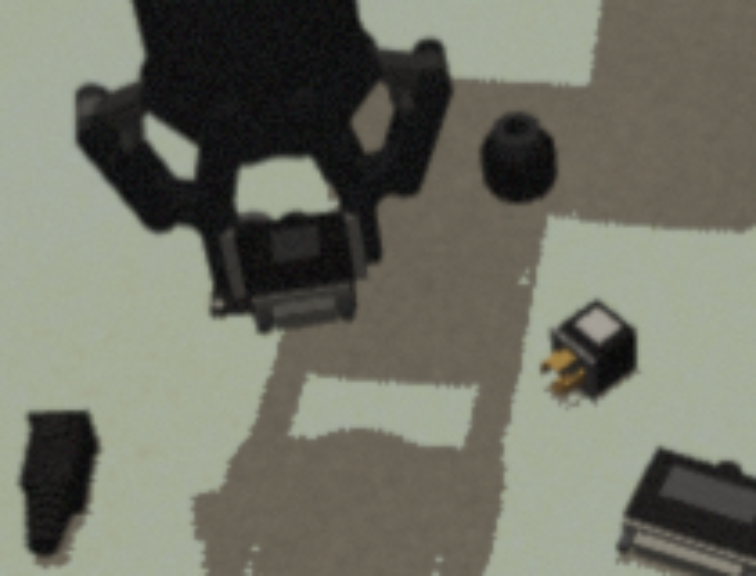

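The dsub hangs level in the pads at (295,260). Now it goes over the broad tray.

In the tool's units: 0.4203 m / 0.75 = 0.5604, 0.0912 m / 0.75 = 0.1216, -0.185 rad / 3.1416 = -0.0589.

Request:
{"method": "hand_motion", "body": {"motion": [[0.0133, 0.04, 0, -0.0064, 0.3], [0.1216, 0.5604, 0.0133, -0.0589, 0.3], [0.1216, 0.5604, 0.0133, -0.0589, 0.3], [0.1216, 0.5604, 0.0133, -0.0589, 0.3], [0.1216, 0.5604, 0.0133, -0.0589, 0.3], [0.1216, 0.5604, 0.0133, -0.0589, 0.3], [0.1216, 0.5604, 0.0133, -0.0589, 0.3], [0.1216, 0.5604, 0.0133, -0.0589, 0.3], [0.1216, 0.5604, 0.0133, -0.0589, 0.3], [0.1216, 0.5604, 0.0133, -0.0589, 0.3], [0.1216, 0.5604, 0.0133, -0.0589, 0.3], [0.1216, 0.5604, 0.0133, -0.0589, 0.3], [0.1216, 0.5604, 0.0133, -0.0589, 0.3]], "grip_force": 40}}

```text
t: 5.5
tcp_pos: [0.5761, 0.223, 0.1382]
tool_rot: [0.025, 1.0, -0.0, -0.001]
force: [0.1, 0.2, -1.4]
finger_gap: 0.457
gripper_force: 41.1
```

```bash
python3 go.py broad 60;python3 - <<'E'
from h import *
from station import eyes
T=eyes.snapshot("top"); print(cast(T,proj(T,[[.5764,.2245,.11]]),.11))
cv2.imwrite("pics/p1.png",cv2.resize(T["pixels"][150:350,100:340,::-1],None,fx=3,fy=3))
E
```

```text
t 5.5 shift [-0.0004  0.0016  0.0782] turn -0.002 | tcp [0.5761 0.223  0.1382] yaw 87.1 q6 -1.33 gap 0.457
[[0.5764 0.2245 0.11  ]]
```

View pics/p1.png

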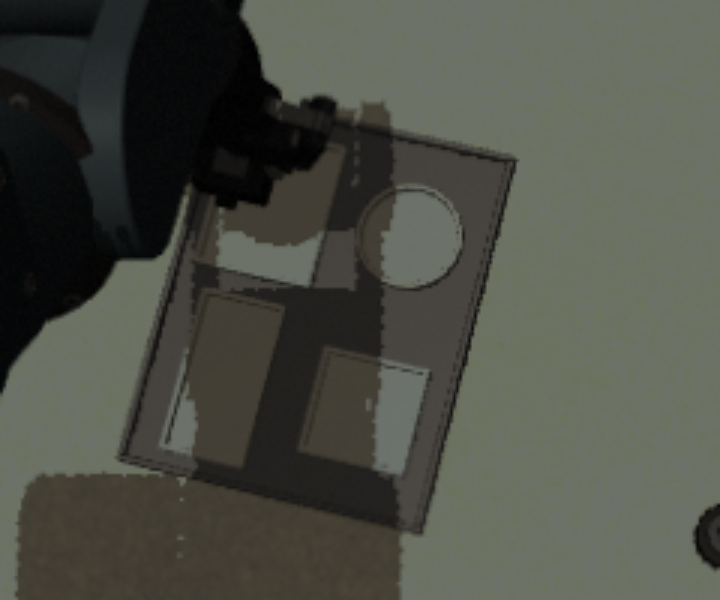

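The dsub is over the broad tray; what looks like an offset comes from its height and parallax. I'll lower it to z = 38 and release.

In the tool's units: 0.1005 m / 0.75 = 0.134, 0.098 m / 0.75 = 0.1307.

Request:
{"method": "hand_motion", "body": {"motion": [[0, 0.0021, 0.0533, 0, 0.3], [0, 0.0021, 0.0933, 0, 0.3], [0, 0.0021, 0.12, 0, 0.3], [0, 0.0021, 0.1307, 0, 0.3], [0, 0.0021, 0.134, 0, 0.3], [0, 0.0021, 0.134, 0, 0.3], [0, 0.0021, 0.134, 0, 0.3], [0, 0.0021, 0.134, 0, 0.3]], "grip_force": 40}}

```text
t: 6.35
tcp_pos: [0.5772, 0.2264, 0.0397]
tool_rot: [0.024, 1.0, 0.0, 0.001]
force: [-0.7, 0.5, -0.5]
finger_gap: 0.457
gripper_force: 41.1
```

```bash
python3 go.py broad
```

```text
t 6.3 shift [ 0.0007 -0.0019  0.0037] turn -0.000 | tcp [0.5772 0.2264 0.0397] yaw 87.2 q6 -1.33 gap 0.457
```

In the tool's units: 0.0025 m / 0.75 = 0.0033.

Request:
{"method": "hand_motion", "body": {"motion": [[0, 0, 0.0033, 0, 0.3], [0, 0, 0.0033, 0, 0.3], [0, 0, 0.0033, 0, 0.3]], "grip_force": 40}}

```text
t: 6.65
tcp_pos: [0.5773, 0.2265, 0.0375]
tool_rot: [0.024, 1.0, 0.0, 0.001]
force: [-0.8, -0.5, 5.5]
finger_gap: 0.453
gripper_force: 41.8
```

Request:
{"method": "hand_motion", "body": {"motion": [[0, 0, 0, 0, 0.75], [0, 0, 0, 0, 0.75], [0, 0, 0, 0, 0.75], [0, 0, 0, 0, 0.75], [0, 0, -0.04, 0, 0.75], [0, 0, -0.08, 0, 0.75], [0, 0, -0.1333, 0, 0.75], [0, 0, -0.1333, 0, 0.75], [0, 0, -0.1333, 0, 0.75]]}}

```text
t: 7.55
tcp_pos: [0.5769, 0.2264, 0.1369]
tool_rot: [0.024, 1.0, 0.0, 0.001]
force: [-0.6, 0.2, -0.2]
finger_gap: 0.751
gripper_force: 0.0
```

```bash
python3 go.py relay 110
```

```text
t 7.5 shift [-0.0017 -0.3112  0.0268] turn 1.189 | tcp [0.5769 0.2264 0.1369] yaw 87.2 q6 -1.33 gap 0.751
```

In the tool's units: -0.3112 m / 0.75 = -0.4149, 0.0268 m / 0.75 = 0.0357, 1.189 rad / 3.1416 = 0.3785.

Request:
{"method": "hand_motion", "body": {"motion": [[-0.0023, -0.4149, 0.0357, 0.3785, 0.6], [-0.0023, -0.4149, 0.0357, 0.3785, 0.6], [-0.0023, -0.4149, 0.0357, 0.3785, 0.6], [-0.0023, -0.4149, 0.0357, 0.3785, 0.6], [-0.0023, -0.4149, 0.0357, 0.3785, 0.6], [-0.0023, -0.4149, 0.0357, 0.3785, 0.6], [-0.0023, -0.4149, 0.0357, 0.3785, 0.6], [-0.0023, -0.4149, 0.0357, 0.3785, 0.6], [-0.0023, -0.4149, 0.0357, 0.3785, 0.6], [-0.0023, -0.4149, 0.0357, 0.3785, 0.6], [-0.0023, -0.4149, 0.0357, 0.3785, 0.6]]}}

```text
t: 8.65
tcp_pos: [0.5624, -0.0839, 0.1084]
tool_rot: [0.579, 0.815, -0.0, -0.001]
force: [-0.3, -0.2, -0.9]
finger_gap: 0.6
gripper_force: 0.0
```

```bash
python3 go.py relay;python3 - <<'E'
from station import eyes
import cv2
s=eyes.snapshot("scene");i=s["pixels"][150:390,180:500,::-1]
cv2.imwrite("pics/r1.png",cv2.resize(i,None,fx=2.4,fy=2.4))
E
```

```text
t 8.7 shift [-0.001   0.0009  0.0764] turn 0.003 | tcp [ 0.5624 -0.0839  0.1084] yaw 19.2 q6 -0.68 gap 0.600
```

View pics/r1.png

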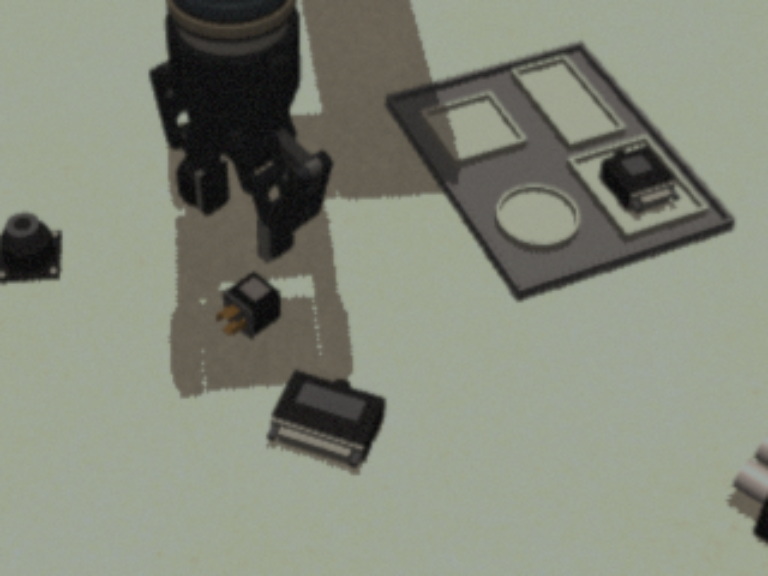

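The dsub lies flat in the broad tray at (640,180). The gripper is above the relay at (250,300) and clears dsub_wide.

In the tool's units: 0.077 m / 0.75 = 0.1027, 0.07 m / 0.75 = 0.0933.

Request:
{"method": "hand_motion", "body": {"motion": [[-0.0013, 0.0013, 0.04, 0, 0.6], [-0.0013, 0.0013, 0.0733, 0, 0.6], [-0.0013, 0.0013, 0.0933, 0, 0.6], [-0.0013, 0.0013, 0.1027, 0, 0.6], [-0.0013, 0.0013, 0.1027, 0, 0.6], [-0.0013, 0.0013, 0.1027, 0, 0.6], [-0.0013, 0.0013, 0.1027, 0, 0.2], [-0.0013, 0.0013, 0.1027, 0, 0.2], [-0.0013, 0.0013, 0.1027, 0, 0.2], [-0.0013, 0.0013, 0.1027, 0, 0.2], [-0.0013, 0.0013, 0.1027, 0, 0.2], [-0.0013, 0.0013, 0.1027, 0, 0.2], [-0.0013, 0.0013, 0.1027, 0, 0.2]], "grip_force": 40}}

```text
t: 10.0
tcp_pos: [0.565, -0.0856, 0.0333]
tool_rot: [0.58, 0.815, 0.0, 0.001]
force: [0.7, 0.6, 6.2]
finger_gap: 0.316
gripper_force: 40.6
```

Request:
{"method": "hand_motion", "body": {"motion": [[0, 0, -0.0267, 0, 0.2], [0, 0, -0.08, 0, 0.2], [0, 0, -0.1333, 0, 0.2], [0, 0, -0.1333, 0, 0.2], [0, 0, -0.1333, 0, 0.2]]}}

```text
t: 10.5
tcp_pos: [0.5644, -0.0854, 0.133]
tool_rot: [0.58, 0.815, 0.0, 0.001]
force: [-0.2, 1.2, -0.6]
finger_gap: 0.317
gripper_force: 39.9
```

```bash
python3 go.py square 110
```

```text
t 10.5 shift [ 0.2498 -0.0152  0.0227] turn 0.382 | tcp [ 0.5644 -0.0854  0.133 ] yaw 19.1 q6 -0.68 gap 0.317
```

In the tool's units: 0.2498 m / 0.75 = 0.3331, 0.0227 m / 0.75 = 0.0303, 0.382 rad / 3.1416 = 0.1216.

Request:
{"method": "hand_motion", "body": {"motion": [[0.0267, 0, 0, 0.0159, 0.2], [0.3331, -0.0203, 0.0303, 0.1216, 0.2], [0.3331, -0.0203, 0.0303, 0.1216, 0.2], [0.3331, -0.0203, 0.0303, 0.1216, 0.2], [0.3331, -0.0203, 0.0303, 0.1216, 0.2], [0.3331, -0.0203, 0.0303, 0.1216, 0.2], [0.3331, -0.0203, 0.0303, 0.1216, 0.2], [0.3331, -0.0203, 0.0303, 0.1216, 0.2], [0.3331, -0.0203, 0.0303, 0.1216, 0.2], [0.3331, -0.0203, 0.0303, 0.1216, 0.2]]}}

```text
t: 11.5
tcp_pos: [0.4689, 0.1447, 0.1091]
tool_rot: [0.725, 0.689, -0.0, 0.0]
force: [-0.0, -0.1, -0.5]
finger_gap: 0.318
gripper_force: 39.9
```

```bash
python3 go.py square
```

```text
t 11.5 shift [ 0.001  -0.0005  0.0691] turn -0.002 | tcp [0.4689 0.1447 0.1091] yaw -2.9 q6 0.12 gap 0.318
```

In the tool's units: 0.071 m / 0.75 = 0.0947, 0.07 m / 0.75 = 0.0933.

Request:
{"method": "hand_motion", "body": {"motion": [[0.0013, 0, 0.04, 0, 0.2], [0.0013, 0, 0.0667, 0, 0.2], [0.0013, 0, 0.0827, 0, 0.2], [0.0013, 0, 0.0907, 0, 0.2], [0.0013, 0, 0.0933, 0, 0.2], [0.0013, 0, 0.0947, 0, 0.2], [0.0013, 0, 0.0947, 0, 0.2], [0.0013, 0, 0.0947, 0, 0.2]]}}

```text
t: 12.3
tcp_pos: [0.4682, 0.1461, 0.0403]
tool_rot: [0.724, 0.689, 0.0, 0.0]
force: [-2.0, -3.9, 11.4]
finger_gap: 0.315
gripper_force: 41.4
```

```bash
python3 go.py square
```

```text
t 12.3 shift [-0.0004  0.0002  0.0003] turn -0.001 | tcp [0.4682 0.1461 0.0403] yaw -2.8 q6 0.12 gap 0.315
```

In the tool's units: -0.1 m / 0.75 = -0.1333, -0.06 m / 0.75 = -0.08.

Request:
{"method": "hand_motion", "body": {"motion": [[0, 0, -0.0013, 0, 0.6], [0, 0, -0.0013, 0, 0.6], [0, 0, -0.0013, 0, 0.6], [0, 0, -0.0013, 0, 0.6], [0, 0, -0.04, 0, 0.6], [0, 0, -0.08, 0, 0.6], [0, 0, -0.1333, 0, 0.6], [0, 0, -0.1333, 0, 0.6], [0, 0, -0.1333, 0, 0.6]]}}

```text
t: 13.2
tcp_pos: [0.4686, 0.1469, 0.139]
tool_rot: [0.724, 0.69, 0.001, 0.001]
force: [-1.3, -0.0, -0.4]
finger_gap: 0.602
gripper_force: 0.0
```

```bash
python3 go.py round 110
```

```text
t 13.2 shift [-0.2148 -0.0253  0.0289] turn -1.319 | tcp [0.4686 0.1469 0.139 ] yaw -2.8 q6 0.12 gap 0.602
```

In the tool's units: -0.2148 m / 0.75 = -0.2864, 0.0289 m / 0.75 = 0.0385.

Request:
{"method": "hand_motion", "body": {"motion": [[-0.2864, -0.0337, 0.0385, 0, 0.7], [-0.2864, -0.0337, 0.0385, 0, 0.7], [-0.2864, -0.0337, 0.0385, 0, 0.7], [-0.2864, -0.0337, 0.0385, 0, 0.7], [-0.2864, -0.0337, 0.0385, 0, 0.7], [-0.2864, -0.0337, 0.0385, 0, 0.7], [-0.2864, -0.0337, 0.0385, 0, 0.7], [-0.2864, -0.0337, 0.0385, 0, 0.7]]}}

```text
t: 14.0
tcp_pos: [0.4319, -0.0653, 0.109]
tool_rot: [0.724, 0.69, -0.0, -0.001]
force: [1.3, 0.1, 0.5]
finger_gap: 0.702
gripper_force: 0.0
```

```bash
python3 go.py round
```

Run:
```python
from station import eyes
import cv2
s=eyes.snapshot("scene");i=s["pixels"][130:370,180:500,::-1]
cv2.imwrite("pics/r2.png",cv2.resize(i,None,fx=2.4,fy=2.4))
```

```text
t 14.0 shift [-0.0011  0.0012  0.079 ] turn -1.318 | tcp [ 0.4319 -0.0653  0.109 ] yaw -2.7 q6 -0.36 gap 0.702
```

View pics/r2.png

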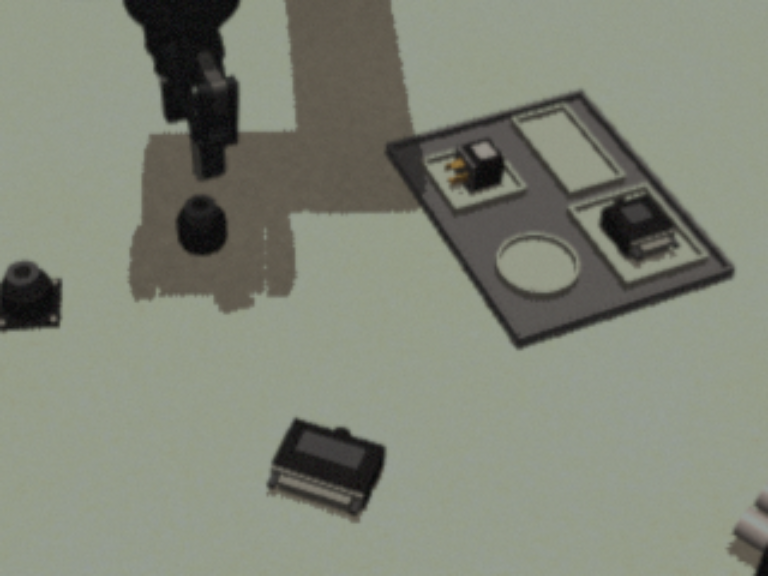

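The relay sits flat in the square tray at (475,165). The gripper is above the round plug at (202,225).

In the tool's units: 0.079 m / 0.75 = 0.1053, 0.07 m / 0.75 = 0.0933.

Request:
{"method": "hand_motion", "body": {"motion": [[-0.0013, 0.0013, 0.04, 0, 0.7], [-0.0013, 0.0013, 0.0733, 0, 0.7], [-0.0013, 0.0013, 0.0933, 0, 0.7], [-0.0013, 0.0013, 0.1053, 0, 0.7], [-0.0013, 0.0013, 0.1053, 0, 0.7], [-0.0013, 0.0013, 0.1053, 0, 0.7], [-0.0013, 0.0013, 0.1053, 0, 0.25], [-0.0013, 0.0013, 0.1053, 0, 0.25], [-0.0013, 0.0013, 0.1053, 0, 0.25], [-0.0013, 0.0013, 0.1053, 0, 0.25], [-0.0013, 0.0013, 0.1053, 0, 0.25], [-0.0013, 0.0013, 0.1053, 0, 0.25], [-0.0013, 0.0013, 0.1053, 0, 0.25]], "grip_force": 40}}

```text
t: 15.35
tcp_pos: [0.4337, -0.0675, 0.0315]
tool_rot: [0.724, 0.69, 0.0, 0.001]
force: [0.4, 1.0, 6.3]
finger_gap: 0.402
gripper_force: 39.4
```

Request:
{"method": "hand_motion", "body": {"motion": [[0, 0, -0.0267, 0, 0.25], [0, 0, -0.08, 0, 0.25], [0, 0, -0.1333, 0, 0.25], [0, 0, -0.1333, 0, 0.25], [0, 0, -0.1333, 0, 0.25]]}}

```text
t: 15.85
tcp_pos: [0.4338, -0.0677, 0.1316]
tool_rot: [0.724, 0.69, 0.001, 0.002]
force: [-0.1, 0.2, -0.1]
finger_gap: 0.397
gripper_force: 40.2
```

```bash
python3 go.py tround 110
```

```text
t 15.8 shift [0.2149 0.1281 0.0218] turn -1.320 | tcp [ 0.4338 -0.0677  0.1316] yaw -2.8 q6 -0.36 gap 0.397
```

In the tool's units: 0.2149 m / 0.75 = 0.2865, 0.1281 m / 0.75 = 0.1708.

Request:
{"method": "hand_motion", "body": {"motion": [[0.0267, 0.0133, 0, 0, 0.25], [0.2865, 0.1708, 0.0291, 0, 0.25], [0.2865, 0.1708, 0.0291, 0, 0.25], [0.2865, 0.1708, 0.0291, 0, 0.25], [0.2865, 0.1708, 0.0291, 0, 0.25], [0.2865, 0.1708, 0.0291, 0, 0.25], [0.2865, 0.1708, 0.0291, 0, 0.25], [0.2865, 0.1708, 0.0291, 0, 0.25], [0.2865, 0.1708, 0.0291, 0, 0.25], [0.2865, 0.1708, 0.0291, 0, 0.25]]}}

```text
t: 16.85
tcp_pos: [0.5707, 0.1396, 0.1082]
tool_rot: [0.725, 0.689, -0.001, -0.001]
force: [0.5, 1.0, -1.5]
finger_gap: 0.402
gripper_force: 40.2
```

```bash
python3 go.py tround
```

Run:
```python
from station import eyes
import cv2
s=eyes.snapshot("scene");i=s["pixels"][130:330,280:500,::-1]
cv2.imwrite("pics/r3.png",cv2.resize(i,None,fx=3,fy=3))
```

```text
t 16.9 shift [0.0011 0.0017 0.0702] turn -1.321 | tcp [0.5707 0.1396 0.1082] yaw -2.9 q6 0.10 gap 0.402
```

View pics/r3.png

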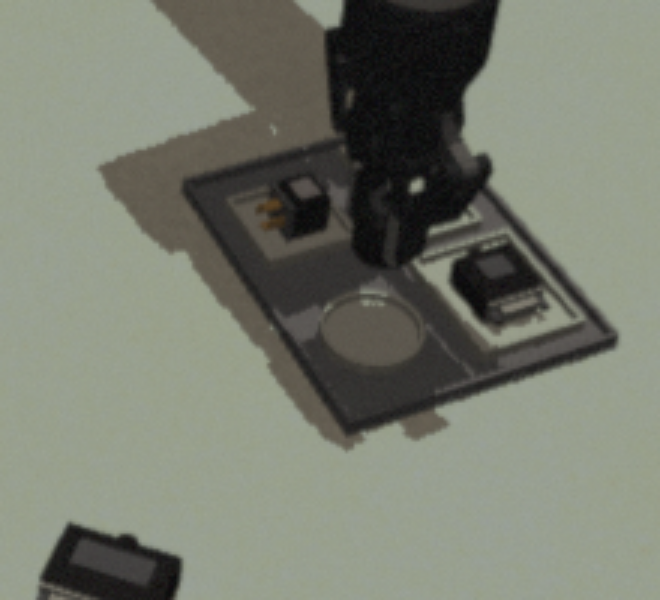

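The plug is held at (385,230) over the round tray at (372,330). Lowering it now.

In the tool's units: 0.072 m / 0.75 = 0.096, 0.07 m / 0.75 = 0.0933.

Request:
{"method": "hand_motion", "body": {"motion": [[0.0013, 0.0013, 0.04, 0, 0.25], [0.0013, 0.0013, 0.0667, 0, 0.25], [0.0013, 0.0013, 0.0827, 0, 0.25], [0.0013, 0.0013, 0.0907, 0, 0.25], [0.0013, 0.0013, 0.0933, 0, 0.25], [0.0013, 0.0013, 0.096, 0, 0.25], [0.0013, 0.0013, 0.096, 0, 0.25], [0.0013, 0.0013, 0.096, 0, 0.25]]}}

```text
t: 17.7
tcp_pos: [0.5725, 0.1413, 0.0386]
tool_rot: [0.724, 0.69, -0.0, 0.0]
force: [-3.5, -2.7, 6.1]
finger_gap: 0.399
gripper_force: 40.9
```

```bash
python3 go.py tround
```

```text
t 17.7 shift [-0.0008 -0.0002  0.0006] turn -1.319 | tcp [0.5725 0.1413 0.0386] yaw -2.8 q6 0.10 gap 0.399
```

Contact came at the expected height. Release, lift, and move to the boot plug.

In the tool's units: -0.1 m / 0.75 = -0.1333, -0.06 m / 0.75 = -0.08.

Request:
{"method": "hand_motion", "body": {"motion": [[0, 0, 0, 0, 0.65], [0, 0, 0, 0, 0.65], [0, 0, 0, 0, 0.65], [0, 0, 0, 0, 0.65], [0, 0, -0.04, 0, 0.65], [0, 0, -0.08, 0, 0.65], [0, 0, -0.1333, 0, 0.65], [0, 0, -0.1333, 0, 0.65], [0, 0, -0.1333, 0, 0.65]]}}

```text
t: 18.6
tcp_pos: [0.5735, 0.1419, 0.1377]
tool_rot: [0.724, 0.69, 0.001, 0.001]
force: [-0.2, 0.1, -0.4]
finger_gap: 0.648
gripper_force: 0.0
```

```bash
python3 go.py boot 110
```

```text
t 18.6 shift [-0.4621 -0.022   0.0276] turn -1.223 | tcp [0.5735 0.1419 0.1377] yaw -2.8 q6 0.10 gap 0.648
```

In the tool's units: -0.4621 m / 0.75 = -0.6161, 0.0276 m / 0.75 = 0.0368, -1.223 rad / 3.1416 = -0.3893.

Request:
{"method": "hand_motion", "body": {"motion": [[-0.6161, -0.0293, 0.0368, -0.3893, 0.55], [-0.6161, -0.0293, 0.0368, -0.3893, 0.55], [-0.6161, -0.0293, 0.0368, -0.3893, 0.55], [-0.6161, -0.0293, 0.0368, -0.3893, 0.55], [-0.6161, -0.0293, 0.0368, -0.3893, 0.55], [-0.6161, -0.0293, 0.0368, -0.3893, 0.55], [-0.6161, -0.0293, 0.0368, -0.3893, 0.55], [-0.6161, -0.0293, 0.0368, -0.3893, 0.55], [-0.6161, -0.0293, 0.0368, -0.3893, 0.55], [-0.6161, -0.0293, 0.0368, -0.3893, 0.55], [-0.6161, -0.0293, 0.0368, -0.3893, 0.55], [-0.6161, -0.0293, 0.0368, -0.3893, 0.55], [-0.6161, -0.0293, 0.0368, -0.3893, 0.55]]}}

```text
t: 19.9
tcp_pos: [0.5274, -0.3168, 0.1078]
tool_rot: [0.197, 0.98, 0.001, -0.002]
force: [-0.5, 0.1, 0.2]
finger_gap: 0.549
gripper_force: 0.0
```

```bash
python3 go.py boot
```

Run:
```python
from station import eyes
import cv2
s=eyes.snapshot("scene");i=s["pixels"][130:370,90:510,::-1]
cv2.imwrite("pics/r4.png",cv2.resize(i,None,fx=1.9,fy=1.9))
```

```text
t 19.9 shift [-0.0025 -0.0011  0.0778] turn -0.000 | tcp [ 0.5274 -0.3168  0.1078] yaw 67.3 q6 -1.90 gap 0.549
```

View pics/r4.png

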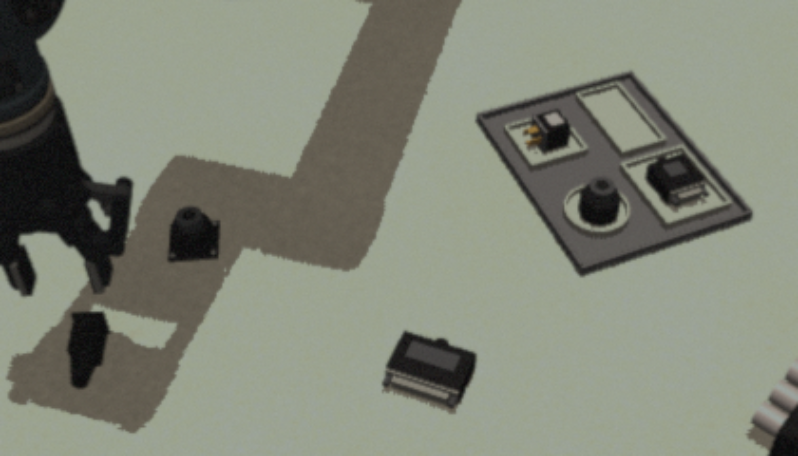

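The round plug stands in the round tray at (600,202). The gripper is above the boot plug at (85,345).

In the tool's units: 0.079 m / 0.75 = 0.1053, 0.07 m / 0.75 = 0.0933.

Request:
{"method": "hand_motion", "body": {"motion": [[-0.002, -0.0013, 0.04, 0, 0.55], [-0.002, -0.0013, 0.0733, 0, 0.55], [-0.002, -0.0013, 0.0933, 0, 0.55], [-0.002, -0.0013, 0.1053, 0, 0.55], [-0.002, -0.0013, 0.1053, 0, 0.55], [-0.002, -0.0013, 0.1053, 0, 0.55], [-0.002, -0.0013, 0.1053, 0, 0.15], [-0.002, -0.0013, 0.1053, 0, 0.15], [-0.002, -0.0013, 0.1053, 0, 0.15], [-0.002, -0.0013, 0.1053, 0, 0.15], [-0.002, -0.0013, 0.1053, 0, 0.15], [-0.002, -0.0013, 0.1053, 0, 0.15], [-0.002, -0.0013, 0.1053, 0, 0.15]], "grip_force": 40}}

```text
t: 21.25
tcp_pos: [0.53, -0.3209, 0.0314]
tool_rot: [0.197, 0.98, -0.001, 0.001]
force: [-0.5, 1.3, 6.6]
finger_gap: 0.269
gripper_force: 40.2
```

Request:
{"method": "hand_motion", "body": {"motion": [[0, 0, -0.0267, 0, 0.15], [0, 0, -0.08, 0, 0.15], [0, 0, -0.1333, 0, 0.15], [0, 0, -0.1333, 0, 0.15], [0, 0, -0.1333, 0, 0.15]]}}

```text
t: 21.75
tcp_pos: [0.5295, -0.3204, 0.1312]
tool_rot: [0.197, 0.98, -0.001, 0.001]
force: [-0.9, 0.3, 0.4]
finger_gap: 0.271
gripper_force: 39.4
```

```bash
python3 go.py narrow 110
```

Run:
```python
from station import eyes
import cv2
s=eyes.snapshot("scene");i=s["pixels"][130:370,60:320,::-1]
cv2.imwrite("pics/r5.png",cv2.resize(i,None,fx=2.5,fy=2.5))
```

```text
t 21.8 shift [0.2652 0.4853 0.0203] turn -0.348 | tcp [ 0.5295 -0.3204  0.1312] yaw 67.3 q6 -1.90 gap 0.271
```

View pics/r5.png

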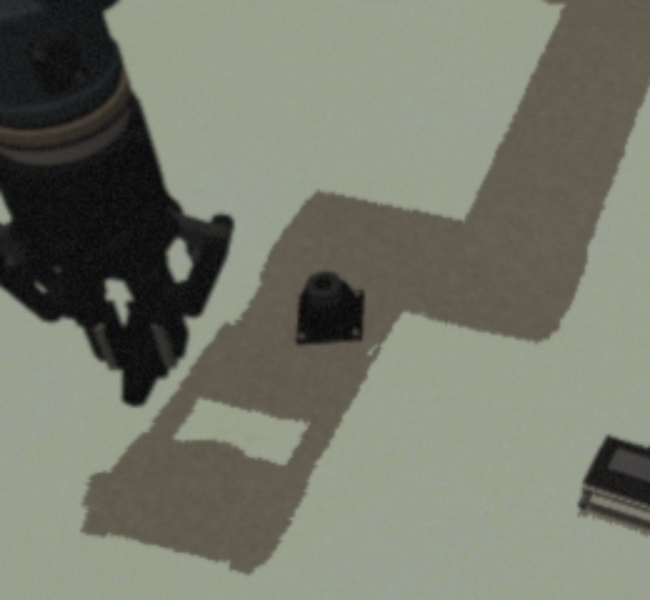

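The boot plug is held level between the pads at (140,350), and flange_socket is untouched. Now it goes to the narrow tray.

In the tool's units: 0.4853 m / 0.75 = 0.6471, 0.2652 m / 0.75 = 0.3536, -0.348 rad / 3.1416 = -0.1108.

Request:
{"method": "hand_motion", "body": {"motion": [[0.0133, 0.04, 0, 0, 0.15], [0.3536, 0.6471, 0.0271, -0.1108, 0.15], [0.3536, 0.6471, 0.0271, -0.1108, 0.15], [0.3536, 0.6471, 0.0271, -0.1108, 0.15], [0.3536, 0.6471, 0.0271, -0.1108, 0.15], [0.3536, 0.6471, 0.0271, -0.1108, 0.15], [0.3536, 0.6471, 0.0271, -0.1108, 0.15], [0.3536, 0.6471, 0.0271, -0.1108, 0.15], [0.3536, 0.6471, 0.0271, -0.1108, 0.15], [0.3536, 0.6471, 0.0271, -0.1108, 0.15], [0.3536, 0.6471, 0.0271, -0.1108, 0.15], [0.3536, 0.6471, 0.0271, -0.1108, 0.15], [0.3536, 0.6471, 0.0271, -0.1108, 0.15], [0.3536, 0.6471, 0.0271, -0.1108, 0.15], [0.3536, 0.6471, 0.0271, -0.1108, 0.15], [0.3536, 0.6471, 0.0271, -0.1108, 0.15]]}}

```text
t: 23.4
tcp_pos: [0.4723, 0.2285, 0.1094]
tool_rot: [0.026, 1.0, -0.0, -0.001]
force: [-0.1, -0.3, -0.1]
finger_gap: 0.269
gripper_force: 39.5
```

```bash
python3 go.py narrow
```

Run:
```python
from station import eyes
import cv2
s=eyes.snapshot("scene");i=s["pixels"][130:330,280:500,::-1]
cv2.imwrite("pics/r6.png",cv2.resize(i,None,fx=3,fy=3))
```

```text
t 23.4 shift [-0.0002  0.0011  0.0714] turn -0.002 | tcp [0.4723 0.2285 0.1094] yaw 87.1 q6 -1.28 gap 0.269
```

View pics/r6.png

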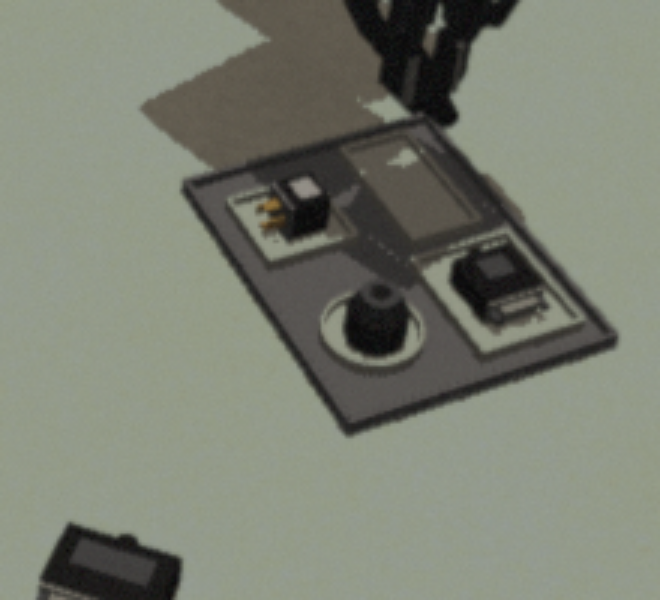

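The boot plug hangs aligned with the narrow tray at (410,195), and the other three parts are seated. Lowering it now.

In the tool's units: 0.074 m / 0.75 = 0.0987, 0.072 m / 0.75 = 0.096.

Request:
{"method": "hand_motion", "body": {"motion": [[0, 0.0007, 0.04, 0, 0.15], [0, 0.0007, 0.0667, 0, 0.15], [0, 0.0007, 0.0827, 0, 0.15], [0, 0.0007, 0.0907, 0, 0.15], [0, 0.0007, 0.096, 0, 0.15], [0, 0.0007, 0.0987, 0, 0.15], [0, 0.0007, 0.0987, 0, 0.15], [0, 0.0007, 0.0987, 0, 0.15]]}}

```text
t: 24.25
tcp_pos: [0.4724, 0.23, 0.0383]
tool_rot: [0.024, 1.0, -0.0, 0.001]
force: [-2.9, -2.8, 15.4]
finger_gap: 0.266
gripper_force: 41.3
```

```bash
python3 go.py narrow
```

```text
t 24.2 shift [-0.0002 -0.0004  0.0003] turn 0.000 | tcp [0.4724 0.23   0.0383] yaw 87.2 q6 -1.28 gap 0.266
```

The rows are not in the units I measure in: shifts go in shares of 0.75 m and turns go in shares of pi rad. I convert before sending: -0.3 m / 0.75 = -0.4, -0.25 m / 0.75 = -0.3333.

Request:
{"method": "hand_motion", "body": {"motion": [[0, 0, -0.0013, 0, 0.5], [0, 0, -0.0013, 0, 0.5], [0, 0, -0.0013, 0, 0.5], [0, 0, -0.0013, 0, 0.5], [0, 0, -0.04, 0, 0.5], [0, 0, -0.0933, 0, 0.5], [0, 0, -0.16, 0, 0.5], [0.1333, -0.1333, -0.2267, 0, 0.5], [0, -0.2667, -0.2267, 0, 0.5], [0, -0.3333, -0.2267, 0, 0.5], [0, -0.4, -0.2267, 0, 0.5], [0, -0.4, -0.2267, 0, 0.5], [0, -0.4, -0.2267, 0, 0.5], [0, -0.4, -0.2267, 0, 0.5], [0, -0.4, -0.2267, 0, 0.5]]}}

```text
t: 25.75
tcp_pos: [0.4586, -0.0725, 0.2061]
tool_rot: [0.027, 1.0, -0.001, 0.001]
force: [-0.2, 0.4, 0.4]
finger_gap: 0.5
gripper_force: 0.0
```

Run:
```python
from h import *
T=eyes.snapshot("top");S=eyes.snapshot("scene")
cv2.imwrite("pics/f1.png",np.hstack([cv2.resize(s["pixels"][a:a+170,b:b+170,::-1],(400,400)) for s,a,b in((T,170,125),(S,150,325))]))
G=dict(broad=(576.4,224.5),square=(468.4,145.7),narrow=(472.5,229.6),round=(572.3,140.6))
for s in (T,S):
  P=cloud(s)*1000
  for n,c in G.items():
    m=(np.hypot(P[...,0]-c[0],P[...,1]-c[1])<34)&(P[...,2]>19)&(P[...,2]<60)
    zt=np.percentile(P[...,2][m],95) if m.any() else 0
    t=m&(P[...,2]>zt-5); r=cv2.minAreaRect(P[t][:,:2].astype(np.float32)); A=np.c_[P[t][:,:2],np.ones(t.sum())]
    print(n,"top %.1f"%zt,np.round(np.r_[r[0],r[1],r[2]],1),"slope",np.round(np.linalg.lstsq(A,P[t][:,2],rcond=None)[0][:2],3))
```

```text
broad top 30.1 [572.1 223.9  40.7  48.3  88.2] slope [-0.001 -0.002]
square top 37.9 [468.  149.3  27.9  27.7  87.2] slope [-0.012 -0.015]
narrow top 35.9 [467.4 226.4  24.5  51.2  83.2] slope [-0.022 -0.028]
round top 45.2 [572.8 141.9  23.6  22.1  12.2] slope [-0.004  0.009]
broad top 28.2 [575.8 226.1  41.3  47.2  89.8] slope [-0.021  0.   ]
square top 35.6 [469.4 145.7  41.7  29.6  89.3] slope [-0.012  0.025]
narrow top 34.0 [468.  229.5  24.6  51.9  85.4] slope [-0.039  0.023]
round top 43.5 [573.5 143.8  23.4  25.1  64.9] slope [-0.024 -0.018]
```

View pics/f1.png

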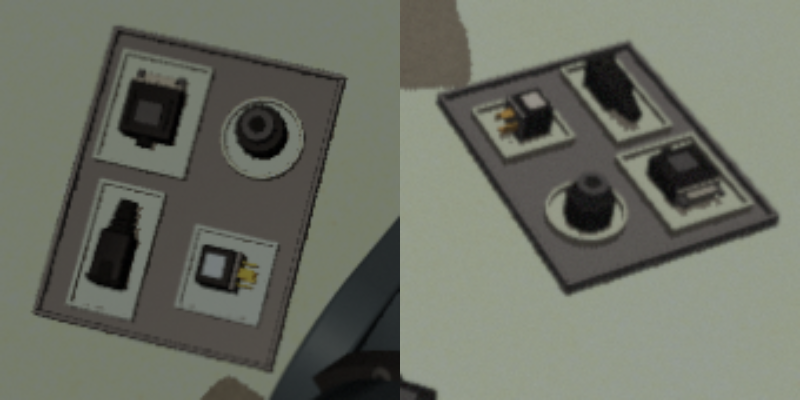

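All four parts lie inside their trays in both views, with tops 7 mm higher than on the desk. That means each rests flat on its tray floor. The arm is clear, so I'm handing it in.

```bash
python3 -c "
from station import job
print(job.sign_off())"
```

```text
the job is handed in; nothing more can be done
None
```

The four parts are packed flat in their own trays, checked from both cameras; neither look-alike was gripped or approached closely, and I handed the job in at about 26 s; no verdict came back.

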